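# Index the weekly tablet dispenser to the softgel bay and open its hatch

### The arm

A 6-joint arm with a two-finger parallel gripper is mounted at the origin on a cart in front of the work surface, level with it; the furniture and walls round the work are solid. World frame = base frame: x ahead of the robot, y to its left, z up, the work surface at z = 0. Lengths are in mm, angles in rad, forces in N, time in s.
With the tool pointing down it reaches from about 350 to 775 mm from the base axis. Payload 7.3 kg.
Tool frame: the origin (TCP) lies at the very end of the fingers, on their centre line; the grasp point (between the pads) lies behind it (bot.grip_point_offset is the z of the grasp point in the tool frame, in mm); z points along the fingers, y is the line along which they close (so a half turn about z gives the same grasp; the last joint's range is limited). The gripper opens to 92 mm and grips with 3 to 60 N. Pads are 19 mm wide; open, the fingers measure 130 mm over their backs; the gripper's body (75 mm by 190 mm) begins 47 mm behind the grasp point.
Start: joints at [0.991, 0.342, 1.524, -0, 1.275, -0.146], TCP at [220.658, 476.398, 226.741] pointing down, gripper open.
Joint ranges: [-2.53, 2.53], [-0.77, 2.02], [0.04, 2.7], [-1, 4.14], [0.28, 2.66], [-3.11, 3.11]. Speed limits (rad/s): [2.57, 2.57, 3.14, 3.14, 3.14, 3.14].

### API

Orientations are given as [roll, pitch, yaw] about the fixed x, y, z axes, in that order (R = Rz(yaw) Ry(pitch) Rx(roll)).
In Python, from plant import bot gives the robot as it stands. The module is installed in compiled form; this text tells all that it offers.
- The arm moves only by the shell command python3 -m crank 'ROWS'. ROWS is JSON, a list that holds one entry, the list of rows, each a list of 5 numbers: the opening, from 0 (shut) to 1 (fully open), then the shift along the tool's x, y, z in cm, then the turn about the tool's z in degrees. In form: [[[claw, x, y, z, turn], ...]]. A call has exactly 10 rows; each row is the pose to reach, as a shift and turn from the pose commanded when the call began, along the tool's axes at that moment; what a row does not reach only later rows make up. A row lasts 1/10 s, in which the tool goes at most 50 mm and 8.59 degrees, less where a joint would pass 70% of its speed; a pose out of reach is approached as far as the arm can. A call with a gripper value outside its range is refused whole. The fingers move at their own pace and stop on an object; the grip force is fixed at half the most. Time passes only in rows, so rows that repeat a pose let the fingers close, or fill a call up. It gives the time, the measured TCP pose, the force, the opening and the grip force at its end, in the units of the state.
- bot.get_obs(): the state, without advancing time (a new reading comes with each control period).
- bot.capture(name): name is "scene" or "top" or "wrist"; returns (picture, depth): 480x640x3 uint8, red, green, blue; 480x640 float32, mm along the optical axis (not along the pixel's ray), 0 where there is no reading.
- bot.calibration(name): a dict with "vertical_fov" (degrees; the focal length in pixels is half the picture's height over the tangent of half this angle, whatever the lens; pixels are square), "cx", "cy" (the principal point, pixels), "rvec" (rotation vector, rad) and "tvec" (3), from world to camera coordinates, as OpenCV has them; the wrist camera has in their place "tool_from_camera" (4x4, takes a point from camera to tool coordinates, whose origin is the TCP and whose axes are the flange's). Camera axes: x right, y down, z forward; pixel columns grow to the right and rows downward; lengths in mm; the calibration is good to about 2 mm. A picture is of the moment at which its call begins: read the wrist's pose just before it. calibration takes no time and is no camera call.
- bot.close_job(): hands the job in; it is judged then, once.
The state is a dict: "time": time; "joint_positions": joint angles; "dq": joint speeds; "tau": joint torques, N m; "tool_pos": TCP position; "tcp_rot": TCP orientation; "contact_force": force on the tool from outside, world axes, zero at the start; "moment": the same for the moment, N m; "grip_width": finger opening in mm; "finger_force": force on a finger pad.
Only numpy, scipy, OpenCV 4.12 (cv2) and the standard library are available. Lean on these libraries where they do the work, as an engineer would, in place of code of your own. Each camera call takes 0.05 s, during which the arm holds its last target. There are 200 camera calls.

### The job

With a fingertip, flick the lugs of the tablet dispenser's blue wheel, click by click, until the bay with the amber softgel has clicked into place under the front hatch. Only then push the green hatch lip fully back so that this bay stands open. Touch only: do not grip, squeeze, lift or shove the dispenser (it must stay within a few centimetres of where it stood), and leave the other things on the worktop where they are.

Things in the scene. Friction and masses are not known exactly. Their poses are not given: they have to be found in the camera images.
- dispenser: weekly tablet dispenser, 1 kg, loose on rubber feet (slides at about 9 N sideways): blue wheel under a clear round cover (radius 62 mm, top at 45 mm); white half-round shell (radius 86, height 47 mm) round the back half only. Origin: on the wheel's upright axle, at the underside; x to its back (front = -x, towards the robot within 0.4 rad), y to its left seen from the robot, z up
- wheel (a joint): angle of the blue wheel, rad, growing counter-clockwise from above (its front edge then goes to the dispenser's -y); endless both ways. 0 or a multiple of 2 pi: softgel bay under the hatch. 7 bays, a click each 0.898 rad; a spring detent holds each click (2 to 3 N at a lug); past half a click the wheel jumps on to the next by itself
- wheel_front (a point): fixed on the dispenser: 80 mm before the axle on its -x axis (radius of the lugs' ends), 27 mm up (mid-height of the lugs). Seven lugs stick out of the wheel's rim between the bays, from radius 61 to 80 mm, 11 mm wide, 16 to 38 mm above the worktop. At rest, two stand 0.449 rad either side of the front: ends 34 mm left and right, 72 mm before the axle. The space before and above them is free
- amber_bay (a point): middle of the wheel's bay that holds the single big amber softgel, 29 x 13 mm (the six others hold two small white tablets each), 42 mm from the axle, 24 mm above the worktop; moves with the wheel. Seen through the clear cover.
- window (a point): the point under the front hatch where a bay's middle stands when that bay is in place: 42 mm before the axle on the dispenser's -x axis, 24 mm above the worktop
- hatch (a joint): how far the hatch is pushed back, in m: 0 closed, 0.030 fully open (stop); slides along the dispenser's +x axis, away from the robot, with about 1.5 N of friction, and stays where it is left
- hatch_lip (a point): middle of the front face of the hatch's green thumb lip (44 mm wide, 9 mm thick, from 46 to 61 mm above the worktop; the clear pane behind it is at 48 mm and the runners beside it, 26 mm either side, at 49 mm); moves with the hatch
- tumbler: bystander: clear glass, 81 mm wide, 91 mm high, origin under its centre
- tea_box: bystander: black tea carton 69 x 122 x 78 mm, origin under its centre
- mug_teal: bystander: teal mug 82 x 117 x 90 mm, origin under it
- lemon: bystander: lemon 83 x 58 x 58 mm, origin under its centre
- yoghurt_pot: bystander: yoghurt pot 72 mm wide, 71 mm high, origin under its centre

How it is judged (in metres and radians):
On the way, in this order (a step that is already met when the one before it is completed fails the run):
1. the amber softgel's bay rests on its click under the closed hatch (horizontal distance between amber_bay and window below 0.006 m and value of joint hatch below 0.006 m), for 0.2 s.
2. the hatch is pushed fully back over that bay (horizontal distance between amber_bay and window below 0.006 m and value of joint hatch above 0.025 m), for 0.2 s.
At the end, for the whole second after the job is handed in: the amber softgel's bay is at rest under the hatch (within 6 mm), the hatch is open (at least 25 of its 30 mm), and the dispenser stands flat and still within 40 mm of where it was (all of step 2 and velocity of joint wheel between -0.1 and 0.1 rad/s and distance of dispenser from where it was at the start of the episode below 0.04 m and angle between dispenser's own z axis and vertical below 0.05 rad and linear speed of dispenser below 0.01 m/s); the robot touches nothing.
It fails at once if the hatch was opened (8 mm) while another bay was under it (value of joint hatch above 0.008 m and horizontal distance between amber_bay and window above 0.012 m).
It fails at once if the dispenser was lifted or tipped (height (world z) of dispenser above 0.012 m or angle between dispenser's own z axis and vertical above 0.12 rad).
It fails at once if the dispenser was shoved or carried more than 40 mm (distance of dispenser from where it was at the start of the episode above 0.04 m).
It fails at once if the dispenser was squeezed or forced (over 25 N from the fingers) (contact force between the fingers and dispenser above 25 N).
It fails at once if a bystander was disturbed (moved 30 mm) (distance of any of tumbler, tea_box, mug_teal, lemon, yoghurt_pot from where it was at the start of the episode above 0.03 m).
It also fails if it takes over 45 s, if anything falls off the work surface, if the arm or the gripper's body presses on something with over 40 N, if the wrist force passes 120 N, or if a joint passes its speed limit or range.

## Working session

There is one attempt and no reset: what is moved stays moved. The work goes in short steps, Python scripts to look and compute and a shell command to move; the robot and the scene stay as the last step left them, time stands still between calls to the robot, and variables do not carry over. Pictures are saved under pics/ and viewed, at most 10 in all, crops included, and the job is handed in when it is done.

```bash
mkdir -p pics; cat > h.py <<'E'
import numpy as np, cv2
from plant import bot
from scipy.spatial.transform import Rotation as R
def K(c): 
    f=240/np.tan(np.radians(c["vertical_fov"])/2); return f,c["cx"],c["cy"]
def ray_to_z(name,u,v,z):
    c=bot.calibration(name); f,cx,cy=K(c)
    Rm=cv2.Rodrigues(np.array(c["rvec"],float))[0]; t=np.array(c["tvec"],float).ravel()
    o=-Rm.T@t; d=Rm.T@np.array([(u-cx)/f,(v-cy)/f,1]); return o+d*(z-o[2])/d[2]
def save(name,fn):
    im,d=bot.capture(name); cv2.imwrite("pics/"+fn,cv2.cvtColor(im,cv2.COLOR_RGB2BGR)); np.save("pics/"+fn+".npy",d); return im,d
E
python3 - <<'E'
from h import *
print(bot.get_obs())
for n in("scene","top"): save(n,n+"0.png"); print(bot.calibration(n))
print(bot.calibration("wrist"), bot.grip_point_offset)
E
```

```text
{'time': 0.0, 'joint_positions': array([ 9.91002380e-01,  3.42705505e-01,  1.52501873e+00, -3.29904334e-05,
        1.27538177e+00, -1.45996621e-01]), 'dq': array([-0.00152343,  0.000916  ,  0.00026546, -0.0007501 ,  0.00063325,
        0.00104434]), 'tau': array([ 5.24770712e-04, -4.31241453e+01, -2.44216758e+01,  7.18942937e-02,
        5.60197723e-02, -1.19463689e-04]), 'tool_pos': array([220.43107163, 476.03625055, 226.05329542]), 'tcp_rot': array([-3.14009082e+00, -1.88948513e-04,  2.70780481e+00]), 'contact_force': array([-0.32556436,  0.02043431,  0.81172864]), 'moment': array([-0.02737906, -0.02715259, -0.01205358]), 'finger_force': 0.0, 'grip_width': 91.80257481340746}
{'vertical_fov': 54.1092980563814, 'cx': 320.5127272844811, 'cy': 241.58023893415088, 'rvec': array([ 1.9664365 , -1.0113841 ,  0.50564526]), 'tvec': array([-355.99866265,  264.03414974,  978.58036045])}
{'vertical_fov': 44.67496273166352, 'cx': 323.3958456141731, 'cy': 243.8995229740563, 'rvec': array([ 1.95032039, -2.14608233,  0.36653812]), 'tvec': array([ -32.87726368,  501.39287246, 1501.44714285])}
{'vertical_fov': 71.30736100437633, 'cx': 320.15053693521463, 'cy': 237.22175780894182, 'tool_from_camera': array([[-4.68316087e-05, -9.55429036e-01, -2.95220857e-01,
         8.02448089e+01],
       [ 9.99999720e-01,  1.75889171e-04, -7.27865975e-04,
         3.10443695e-01],
       [ 7.47350439e-04, -2.95220808e-01,  9.55428760e-01,
        -1.57557789e+02],
       [ 0.00000000e+00,  0.00000000e+00,  0.00000000e+00,
         1.00000000e+00]])} -18.8
```

View pics/top0.png

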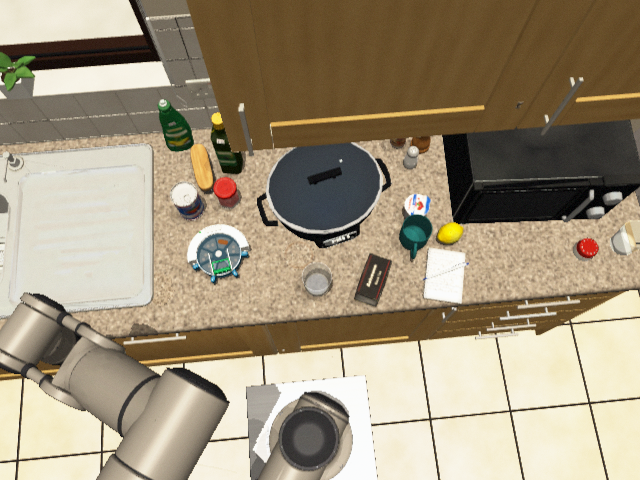

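View pics/scene0.png

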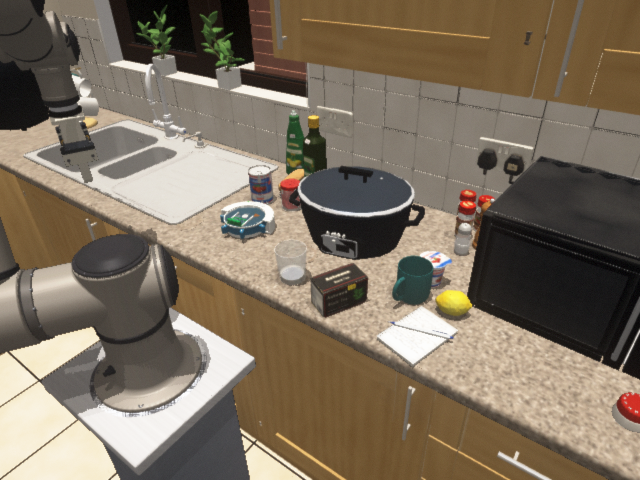

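The dispenser is at about (219,252) in the top view, with its green lip at (221,268). The tumbler is at (317,280), well to its right. Next I'll enlarge the dispenser.

```bash
python3 - <<'E'
from h import *
im=cv2.imread("pics/top0.png")
cv2.imwrite("pics/crop.png",cv2.resize(im[215:295,170:270],None,fx=7,fy=7,interpolation=cv2.INTER_CUBIC))
for uv,z in [((219,253),45),((221,268),61),((317,280),0),((200,276),27),((239,275),27)]: print(uv,ray_to_z("top",*uv,z))
E
```

```text
(219, 253) [510.18778733 208.16682574  45.        ]
(221, 268) [461.27385909 202.01999307  61.        ]
(317, 280) [419.88554395 -55.6498237    0.        ]
(200, 276) [454.40497873 265.61059942  27.        ]
(239, 275) [447.0879905  158.31224041  27.        ]
```

View pics/crop.png

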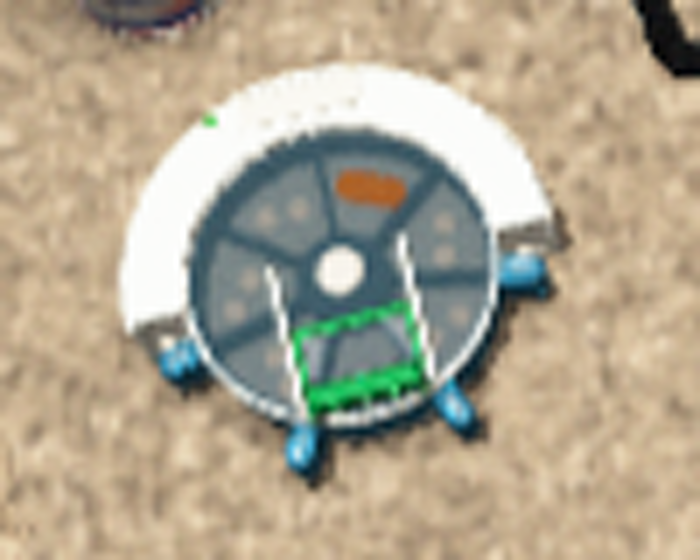

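The crop shows the hub at (340,270), the amber softgel at (370,187), and the front lugs at (302,447) and (455,406). The lip is at about (367,392). Going round from the front, the amber bay is about 154° counter-clockwise. That means 3 clicks clockwise, so the front lugs have to be pushed to the dispenser's left (+y). I'll fit the pose next.

```bash
cat > fit.py <<'E'
from h import *
from scipy.optimize import least_squares
def fit(rayf,hub,lugs,hz=45,lz=36):
    H=rayf(*hub,hz)[:2]; L=[rayf(*l,lz)[:2] for l in lugs]
    a=[-1.346,-.449,.449,1.346]  # from left to right, CCW from front
    def res(p): return np.concatenate([p[:2]+p[3]*np.array([-np.cos(p[2]+b),-np.sin(p[2]+b)])-l for b,l in zip(a,L)]+[(p[:2]-H)])
    s=least_squares(res,[*H,.1,71]); return s.x,s.fun.round(1)
E
python3 - <<'E'
from fit import *
g=lambda x,y:((x+.5)/7-.5+170,(y+.5)/7-.5+215)
r=lambda u,v,z:ray_to_z("top",u,v,z)
p,f=fit(r,g(340,270),[g(180,360),g(302,447),g(455,406),g(522,270)]); print(p,f)
ex=np.array([np.cos(p[2]),np.sin(p[2])]);ey=np.array([-ex[1],ex[0]])
for n,uv,z in[("amber",(370,187),26),("lip",(367,392),61),("lipL",(310,405),61),("lipR",(424,382),61)]:
    q=r(*g(*uv),z)[:2]-p[:2]; print(n,q@ex,q@ey)
o=bot.get_obs(); y=o["tcp_rot"][2]; print("turn deg",np.degrees(y-(np.pi/2+p[2])))
# go: TCP 160mm before axle
T=p[:2]-150*ex; d=T-o["tool_pos"][:2]; tx=np.array([np.cos(y),np.sin(y)]);ty=np.array([np.sin(y),-np.cos(y)])
print(T,"cm",d@tx/10,d@ty/10)
E
```

```text
[5.09732632e+02 2.10702439e+02 1.79409238e-01 7.09187094e+01] [ 0.2 -0.2 -0.1  0.1 -0.1 -0.   0.3 -0.  -0.3  0.2]
amber 38.335433075392714 -17.778297522663987
lip -57.07377086351152 -0.9219118026084716
lipL -56.231249356014494 21.42510003392287
lipR -59.102241440606946 -23.051657929759195
turn deg 54.86904440666272
[362.14023936 183.93519069] cm -25.136343555696186 -20.553082088716984
```

The fit residuals are below 0.3 mm. The amber bay comes out at radius 42 mm and 155°, as predicted, so it needs three clicks clockwise. I'll move in front of the dispenser with the fingers shut.

```bash
python3 -m crank '[[[0,-25.1,-20.6,0,54.9],[0,-25.1,-20.6,0,54.9],[0,-25.1,-20.6,0,54.9],[0,-25.1,-20.6,0,54.9],[0,-25.1,-20.6,0,54.9],[0,-25.1,-20.6,0,54.9],[0,-25.1,-20.6,0,54.9],[0,-25.1,-20.6,0,54.9],[0,-25.1,-20.6,0,54.9],[0,-25.1,-20.6,0,54.9]]]'
python3 - <<'E'
from h import *
o=bot.get_obs();print(o["tool_pos"],o["tcp_rot"],o["joint_positions"],o["grip_width"])
save("wrist","w0.png")
E
```

```text
time: 1.1
tool_pos: [361.3, 184.7, 226.6]
tcp_rot: [-3.141, -0.0, 1.751]
contact_force: [0.4, 0.0, 0.3]
grip_width: 16.6
finger_force: 0.0
[361.33021058 184.69294362 226.58691897] [-3.14112261e+00 -3.63045749e-04  1.75126324e+00] [2.82797053e-01 1.21957984e-01 1.81898613e+00 4.38812855e-04
 1.20107907e+00 1.02171403e-01] 16.581608711463645
```

View pics/w0.png

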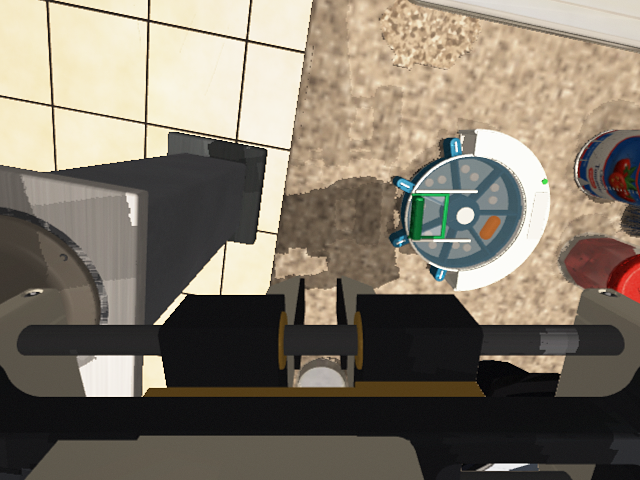

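The wrist view shows the hub at (465,216), the lip at (418,216), the softgel at (490,227) at the back, and the front lugs at (402,184) and (398,239). I'll check these against the fit from the top camera.

```bash
cat >> fit.py <<'E'
def wray(o,u,v,z):
    c=bot.calibration("wrist"); f,cx,cy=K(c); T=np.array(c["tool_from_camera"])
    Rt=R.from_euler("xyz",o["tcp_rot"]).as_matrix()
    d=Rt@T[:3,:3]@np.array([(u-cx)/f,(v-cy)/f,1]); p=o["tool_pos"]+Rt@T[:3,3]
    return p+d*(z-p[2])/d[2]
P=np.array([509.7,210.7]);PSI=.1794
def rel(xy):
    ex=np.array([np.cos(PSI),np.sin(PSI)]);q=np.asarray(xy)[:2]-P;return q@ex,q@np.array([-ex[1],ex[0]])
E
python3 - <<'E'
from fit import *
o=bot.get_obs()
p,f=fit(lambda u,v,z:wray(o,u,v,z),(465,216),[(454,146),(402,184),(398,239),(440,272)]);print(p,f)
print("tcp rel",rel(o["tool_pos"]),"lip",rel(wray(o,413,218,61)))
E
```

```text
[5.08399693e+02 2.11669596e+02 1.77863659e-01 7.07316486e+01] [-0.2  0.3  1.1  0.5  1.2 -1.  -0.9 -0.9 -1.2  1.1]
tcp rel (np.float64(-150.6497498505013), np.float64(1.0433857373233695)) lip (np.float64(-58.61012894949429), np.float64(1.589283058607044))
```

The two cameras agree within 1.5 mm. I'll move to the right of the front-right lug, still in front of it and high, and look at the closed fingertips.

```bash
python3 -m crank '[[[0,-5.4,3,4,0],[0,-5.4,4,8,0],[0,-5.4,4,12,0],[0,-5.4,4,13,0],[0,-5.4,4,13,0],[0,-5.4,4,13,0],[0,-5.4,4,13,0],[0,-5.4,4,13,0],[0,-5.4,4,13,0],[0,-5.4,4,13,0]]]'
python3 - <<'E'
from fit import *
o=bot.get_obs();print(rel(o["tool_pos"]))
im,d=save("wrist","w1.png")
f,cx,cy=K(bot.calibration("wrist"));T=np.array(bot.calibration("wrist")["tool_from_camera"])
v,u=np.mgrid[:480,:640]; pc=np.stack([(u-cx)/f*d,(v-cy)/f*d,d],-1)@T[:3,:3].T+T[:3,3]
for a,b in((-3,1),(-8,-3),(-15,-8),(-25,-15)):
    m=(d>0)&(pc[...,2]>a)&(pc[...,2]<b)&(abs(pc[...,0])<25)&(abs(pc[...,1])<40); q=pc[m]; 
    if len(q): print(a,b,len(q),q.min(0).round(1),q.max(0).round(1))
E
```

```text
time: 2.15
tool_pos: [411.0, 138.1, 97.3]
tcp_rot: [3.14, -0.0, 1.75]
contact_force: [0.7, 0.6, -0.6]
grip_width: 0.5
finger_force: 0.0
(np.float64(-110.05035938928746), np.float64(-53.863486159515794))
-3 1 58 [ 9.1 -6.5 -3. ] [11.4  7.1  0.6]
-8 -3 167 [  8.8 -12.7  -8. ] [11.6 11.3 -3. ]
-15 -8 411 [  8.9 -16.6 -15. ] [11.8 17.  -8.1]
-25 -15 502 [  8.9 -16.9 -24.9] [ 11.9  17.4 -15. ]
```

View pics/w1.png

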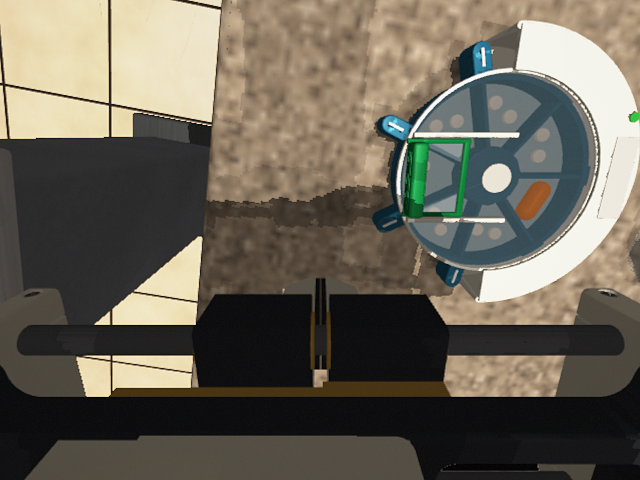

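The closed fingertip is about ±10 mm wide. Radially it reaches ±6.5 mm at the very tip and ±17 mm from 15 mm up, so I'll use a tip height of 10 mm. Now I'll go down and move in behind the right lug, to x' −75 and y' −54.

```bash
python3 -m crank '[[[0,0,0,3,0],[0,0,0,6,0],[0,0,0,8,0],[0,0,0,8.7,0],[0,0,0,8.7,0],[0,0,1,8.7,0],[0,0,2,8.7,0],[0,0,2.8,8.7,0],[0,0,3.4,8.7,0],[0,0,3.4,8.7,0]]]'
python3 -c "
from fit import *
print(rel(bot.get_obs()['tool_pos']))"
```

```text
time: 3.2
tool_pos: [445.6, 144.2, 10.0]
tcp_rot: [3.14, -0.0, 1.75]
contact_force: [0.2, -0.7, -0.3]
grip_width: 0.7
finger_force: 0.0
(np.float64(-74.96683321360301), np.float64(-53.99351894364666))
```

```bash
python3 -m crank '[[[0,0.5,-0.1,0,0],[0,1.0,-0.2,0,0],[0,1.5,-0.35,0,0],[0,2.0,-0.5,0,0],[0,2.5,-0.65,0,0],[0,3.0,-0.8,0,0],[0,3.5,-0.9,0,0],[0,3.9,-1.0,0,0],[0,4.1,-1.0,0,0],[0,4.1,-1.0,0,0]]]'
python3 - <<'E'
from fit import *
print(rel(bot.get_obs()['tool_pos']))
a,_=save("wrist","w2.png"); b,_=save("top","t2.png")
c=np.hstack([cv2.resize(a[0:330,330:640],(376,400)),cv2.resize(b[215:295,170:255],(424,400),interpolation=cv2.INTER_CUBIC)])
cv2.imwrite("pics/c2.png",c[...,::-1])
E
```

```text
time: 4.2
tool_pos: [427.2, 183.0, 9.8]
tcp_rot: [3.141, -0.0, 1.75]
contact_force: [0.9, 0.8, -0.0]
grip_width: 0.2
finger_force: 0.0
(np.float64(-86.14620107312726), np.float64(-12.548933039715354))
```

View pics/c2.png

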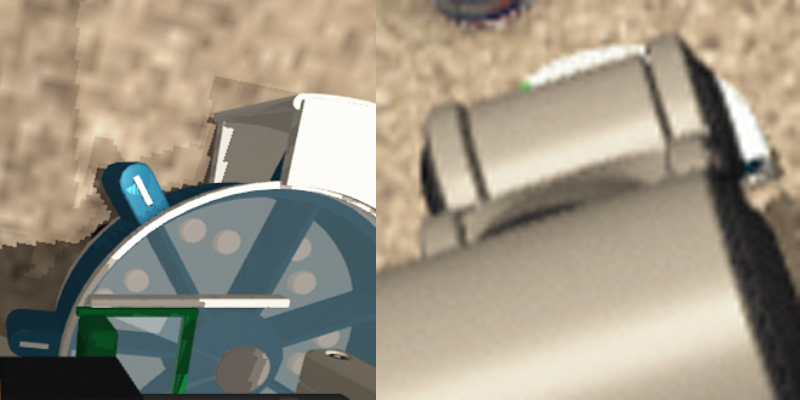

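The wrist crop shows lugs at (30,330) and (140,190), which are full-image pixels of about (355,272) and (445,157). I'll turn these into wheel angles.

```bash
python3 - <<'E'
from fit import *
o=bot.get_obs()
for uv,z in[((357,273),38),((442,155),38),((530,304),46),((410,254),61)]:
    q=rel(wray(o,*uv,z)); print(uv,np.round(q,1),np.hypot(*q).round(1),np.arctan2(-q[1],-q[0]).round(3))
E
```

```text
(357, 273) [-70.6  11.9] 71.6 -0.166
(442, 155) [-40.2  59.9] 72.1 -0.98
(530, 304) [-1.2  1.7] 2.1 -0.979
(410, 254) [-55.6  28.7] 62.6 -0.476
```

```bash
python3 - <<'E'
from fit import *
for i in range(3): a,_=save("wrist","w3.png")
print(bot.get_obs()["contact_force"])
p,_=cv2.imread("pics/w2.png"),0
cv2.imwrite("pics/c3.png",np.vstack([p[120:330,320:],a[120:330,320:,::-1]]))
E
```

```text
[-0.03730983 -0.05224965 -0.01515289]
```

View pics/c3.png

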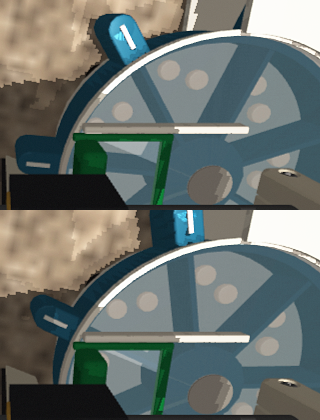

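The second look shows the wheel had been mid-jump, and it now rests one click further. For the second click I'll go out, across, back in and sweep again.

```bash
python3 -m crank '[[[0,0,-1.0,0,0],[0,0,-1.8,0,0],[0,-2.0,-1.9,0,0],[0,-4.1,-1.9,0,0],[0,-4.1,-1.9,0,0],[0,-4.1,-0.9,0,0],[0,-4.1,0.2,0,0],[0,-4.1,1.0,0,0],[0,-4.1,1.0,0,0],[0,-4.1,1.0,0,0]]]'
python3 -c "
from fit import *
print(rel(bot.get_obs()['tool_pos']))"
python3 -m crank '[[[0,0.5,-0.1,0,0],[0,1.0,-0.2,0,0],[0,1.5,-0.35,0,0],[0,2.0,-0.5,0,0],[0,2.5,-0.65,0,0],[0,3.0,-0.8,0,0],[0,3.5,-0.9,0,0],[0,3.9,-1.0,0,0],[0,4.1,-1.0,0,0],[0,4.1,-1.0,0,0]]]'
python3 - <<'E'
from fit import *
print(rel(bot.get_obs()['tool_pos']))
for i in range(5): a,_=save("wrist","w4.png")
p=cv2.imread("pics/w3.png")
cv2.imwrite("pics/c4.png",np.vstack([p[120:330,320:],a[120:330,320:,::-1]]))
E
```

```text
time: 5.45
tool_pos: [444.1, 144.4, 9.5]
tcp_rot: [-3.141, -0.0, 1.75]
contact_force: [-0.7, 0.3, -0.9]
grip_width: 0.7
finger_force: 0.0
(np.float64(-76.37871680654901), np.float64(-53.55848016424049))
time: 6.45
tool_pos: [427.1, 183.0, 9.8]
tcp_rot: [3.141, -0.0, 1.75]
contact_force: [0.0, -1.3, -0.3]
grip_width: 0.4
finger_force: 0.0
(np.float64(-86.19310934613216), np.float64(-12.564793067260306))
```

View pics/c4.png

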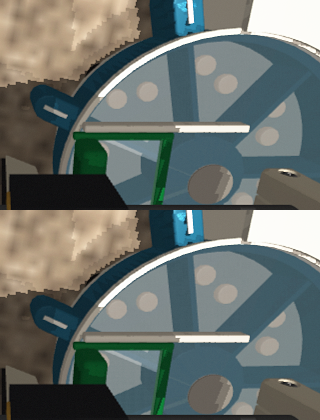

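The front-left lug is again on its click, which fits a second click, and the dispenser has not moved. I'll do the third sweep, then back out and rise to check where the softgel is.

```bash
python3 -m crank '[[[0,0,-1.0,0,0],[0,0,-1.8,0,0],[0,-2.0,-1.9,0,0],[0,-4.1,-1.9,0,0],[0,-4.1,-1.9,0,0],[0,-4.1,-0.9,0,0],[0,-4.1,0.2,0,0],[0,-4.1,1.0,0,0],[0,-4.1,1.0,0,0],[0,-4.1,1.0,0,0]]]' | head -2
python3 -m crank '[[[0,0.5,-0.1,0,0],[0,1.0,-0.2,0,0],[0,1.5,-0.35,0,0],[0,2.0,-0.5,0,0],[0,2.5,-0.65,0,0],[0,3.0,-0.8,0,0],[0,3.5,-0.9,0,0],[0,3.9,-1.0,0,0],[0,4.1,-1.0,0,0],[0,4.1,-1.0,0,0]]]' | head -2
python3 -m crank '[[[0,0,0,0,0],[0,0,0,0,0],[0,0,0,0,0],[0,0,-2,0,0],[0,0,-4,0,0],[0,0,-4,-3,0],[0,0,-4,-7,0],[0,0,-4,-10,0],[0,0,-4,-10,0],[0,0,-4,-10,0]]]'
python3 - <<'E'
from fit import *
print(rel(bot.get_obs()['tool_pos']))
save("wrist","w5.png")
E
```

```text
time: 7.7
tool_pos: [444.1, 144.4, 9.5]
time: 8.7
tool_pos: [427.2, 183.0, 9.8]
time: 9.7
tool_pos: [387.9, 175.4, 110.0]
tcp_rot: [3.14, -0.0, 1.749]
contact_force: [-0.8, 0.7, -0.9]
grip_width: 0.5
finger_force: 0.0
(np.float64(-126.12729202919597), np.float64(-12.990008840414019))
```

View pics/w5.png

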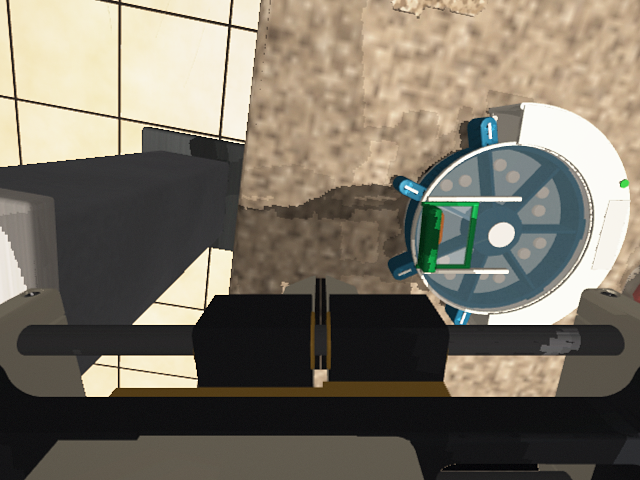

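The amber now shows under the hatch, just behind the lip at (440,235). The hub is at (502,235) and the lugs are at (488,131), (410,188), (402,265) and (458,316). I'll check that the click is seated and where the lip is.

```bash
python3 - <<'E'
from fit import *
o=bot.get_obs()
w=lambda u,v,z:wray(o,u,v,z)
print(fit(w,(502,235),[(488,131),(410,188),(402,265),(458,316)]))
for uv,z in[((424,203),61),((424,271),61),((502,235),45),((441,235),26)]: print(uv,np.round(rel(w(*uv,z)),1))
E
```

```text
(array([5.07423178e+02, 2.10815614e+02, 1.50858524e-01, 6.99453307e+01]), array([ 0.7,  0.3,  0.3,  1.2,  0.6, -2.4, -0.3,  1. , -1.2, -0. ]))
(424, 203) [-62.   26.1]
(424, 271) [-57.8 -19.8]
(502, 235) [-1.   0.4]
(441, 235) [-36.1  -5.4]
```

The bay is seated, and the dispenser has turned by only a few hundredths of a radian. I'll line up in front of the lip with the tip at 53 mm.

```bash
python3 -m crank '[[[0,1.0,0,2,0],[0,1.5,0,4,0],[0,1.5,0,5.7,0],[0,1.5,1,5.7,0],[0,1.5,2,5.7,0],[0,1.5,3,5.7,0],[0,1.5,4,5.7,0],[0,1.5,4,5.7,0],[0,1.5,4,5.7,0],[0,1.5,4,5.7,0]]]'
python3 - <<'E'
from fit import *
print(rel(bot.get_obs()['tool_pos']))
a,_=save("wrist","w6.png")
cv2.imwrite("pics/c6.png",cv2.resize(a[80:330,300:640,::-1],None,fx=2,fy=2))
E
```

```text
time: 10.75
tool_pos: [424.1, 197.2, 52.8]
tcp_rot: [-3.141, -0.0, 1.75]
contact_force: [-0.9, -0.1, -0.3]
grip_width: 0.3
finger_force: 0.0
(np.float64(-86.66081152540096), np.float64(2.0458908362846993))
```

View pics/c6.png

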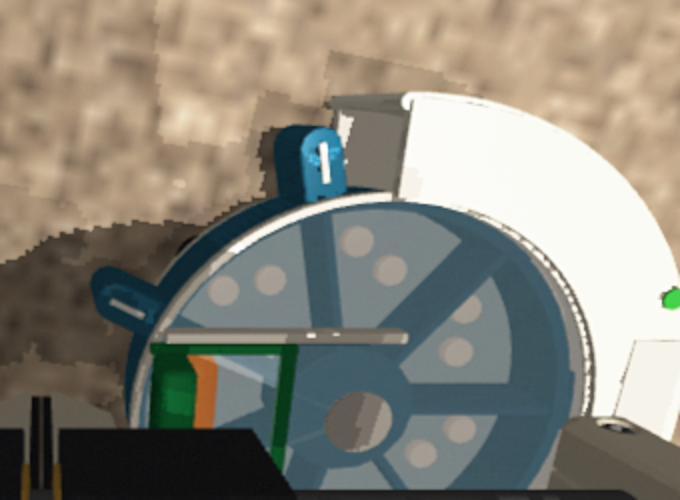

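The amber softgel stands under the hatch and the runners are parallel to the tool's y. I'll push slowly.

```bash
python3 -m crank '[[[0,0,0.6,0,0],[0,0,1.0,0,0],[0,0,1.3,0,0],[0,0,1.6,0,0],[0,0,1.9,0,0],[0,0,2.2,0,0],[0,0,2.5,0,0],[0,0,2.8,0,0],[0,0,3.0,0,0],[0,0,3.0,0,0]]]'
python3 -m crank '[[[0,0,0.2,0,0],[0,0,0.4,0,0],[0,0,0.5,0,0],[0,0,0.6,0,0],[0,0,0.7,0,0],[0,0,0.8,0,0],[0,0,0.9,0,0],[0,0,1.0,0,0],[0,0,1.0,0,0],[0,0,1.0,0,0]]]'
python3 - <<'E'
from fit import *
print(rel(bot.get_obs()['tool_pos']))
a,_=save("wrist","w7.png")
cv2.imwrite("pics/c7.png",cv2.resize(a[80:330,250:640,::-1],None,fx=2,fy=2))
E
```

```text
time: 11.8
tool_pos: [454.3, 202.7, 52.7]
tcp_rot: [3.141, -0.0, 1.75]
contact_force: [-0.5, 0.4, -0.2]
grip_width: 0.3
finger_force: 0.2
time: 12.8
tool_pos: [464.0, 204.5, 52.8]
tcp_rot: [3.141, -0.0, 1.75]
contact_force: [-0.0, -0.3, -0.1]
grip_width: 0.6
finger_force: 0.3
(np.float64(-46.067674246594976), np.float64(2.039795972257539))
```

View pics/c7.png

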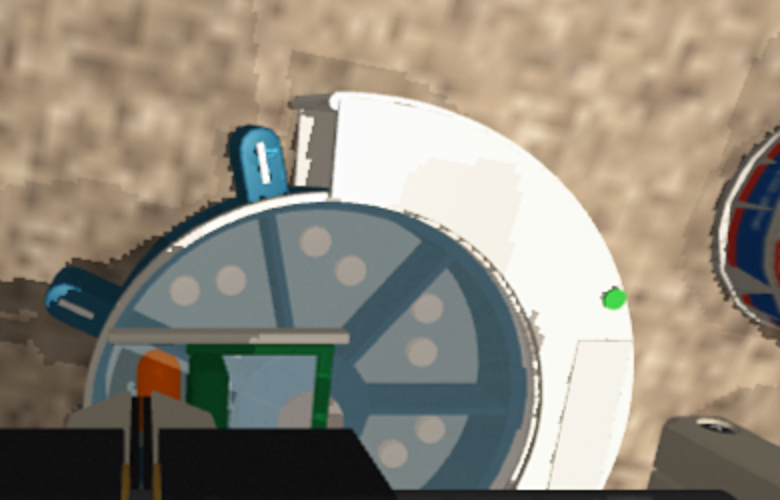

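The hatch is moving and the lip is now behind the softgel, but it isn't at the stop yet. That was my eleventh picture view, one over the allowed ten, so from here I'll work from numbers only.

```bash
python3 -m crank '[[[0,0,0.1,0,0],[0,0,0.2,0,0],[0,0,0.3,0,0],[0,0,0.35,0,0],[0,0,0.4,0,0],[0,0,0.4,0,0],[0,0,0.4,0,0],[0,0,0.4,0,0],[0,0,0.4,0,0],[0,0,0.4,0,0]]]'
cat > g.py <<'E'
from fit import *
def green(fn,o=None):
    a=cv2.imread("pics/"+fn).astype(int); row=258 if fn!="w6.png" else 262
    m=(a[row-4:row+5,:,1]>a[row-4:row+5,:,0]*1.6)&(a[row-4:row+5,:,1]>a[row-4:row+5,:,2]*1.6); c=np.where(m.sum(0)>=5)[0]; c=c[(c>320)]
    return c.min(),c.max(),row
E
python3 - <<'E'
from g import *
o=bot.get_obs();save("wrist","w8.png")
ps={"w6.png":np.array([424.1,197.2,52.8]),"w7.png":np.array([464,204.5,52.8]),"w8.png":o["tool_pos"]}
for fn,p in ps.items():
    o["tool_pos"]=p; a,b,r=green(fn); print(fn,a,b,np.round(rel(wray(o,a,r,60)),1),np.round(rel(wray(o,b,r,49)),1))
print(bot.get_obs()["contact_force"],rel(p))
E
```

```text
time: 13.85
tool_pos: [467.8, 205.2, 52.8]
tcp_rot: [3.141, -0.0, 1.75]
contact_force: [-1.9, 0.0, -0.2]
grip_width: 0.4
finger_force: 0.4
w6.png 377 446 [-59.2  23.4] [-21.5  19.1]
w7.png 345 415 [-34.1  25.5] [ 2.8 21.3]
w8.png 345 415 [-30.2  25.5] [ 6.7 21.3]
[-0.65563318 -0.27942714  0.36512426] (np.float64(-42.19157148368091), np.float64(2.0317445909671052))
```

The hatch has moved about 28.5 mm. One more gentle 2 mm will seat it on the stop.

```bash
python3 -m crank '[[[0,0,0.05,0,0],[0,0,0.1,0,0],[0,0,0.15,0,0],[0,0,0.2,0,0],[0,0,0.2,0,0],[0,0,0.2,0,0],[0,0,0.2,0,0],[0,0,0.2,0,0],[0,0,0.2,0,0],[0,0,0.2,0,0]]]'
python3 - <<'E'
from g import *
o=bot.get_obs();save("wrist","w9.png")
a,b,r=green("w9.png"); print(a,b,np.round(rel(wray(o,a,r,60)),1),rel(o["tool_pos"]),o["contact_force"])
E
python3 -m crank '[[[0,0,-1,0,0],[0,0,-3,0,0],[0,0,-5,0,0],[0,0,-7,0,0],[0,0,-7,-3,0],[0,0,-7,-6,0],[0,0,-7,-6,0],[0,0,-7,-6,0],[0,0,-7,-6,0],[0,0,-7,-6,0]]]'
python3 - <<'E'
from g import *
o=bot.get_obs(); a,d=save("wrist","w10.png"); a=a.astype(int)
w=lambda u,v,z:np.round(rel(wray(o,u,v,z)),1)
r,g,b=a[...,0],a[...,1],a[...,2]
def reg(m,z,n):
    k,l,s,c=cv2.connectedComponentsWithStats(m.astype(np.uint8)); 
    for i in range(1,k):
        if s[i,4]>40: x,y,ww,h,A=s[i]; print(n,s[i],"c",w(*c[i],z),"front",w(x,y+h/2,z),"back",w(x+ww,y+h/2,z))
H=np.zeros((480,640),bool);H[60:330,330:]=1
reg(H&(g>1.6*r)&(g>1.6*b)&(g>50),58,"green")
reg(H&(r>140)&(r>1.5*g)&(g>2*b),26,"amber")
k=H&(abs(r-g)<12)&(abs(g-b)<14)&(r>215)
reg(k,45,"white")
E
```

```text
time: 14.9
tool_pos: [469.8, 205.5, 52.8]
tcp_rot: [3.141, -0.0, 1.75]
contact_force: [-1.1, -0.2, 0.4]
grip_width: 0.4
finger_force: 0.5
345 415 [-28.2  25.5] (np.float64(-40.210827704438174), np.float64(2.044532389539125)) [-1.12615193 -0.21479046  0.43390928]
time: 15.95
tool_pos: [400.1, 192.9, 111.8]
tcp_rot: [-3.14, 0.0, 1.75]
contact_force: [-0.6, 1.1, -0.4]
grip_width: 0.3
finger_force: 0.0
green [591 202   8   7  47] c [64.6 38.5] front [62.5 38.3] back [67.6 38.3]
green [ 441  223   56   69 1499] c [-15.    4.3] front [-29.8   2.7] back [7.9 2.8]
amber [404 230  17  34 483] c [-40.7  -0.2] front [-46.8  -0.8] back [-33.8  -0.8]
white [ 491  128  110  197 8597] c [49.9 29.5] front [ 7.4 20.8] back [83.5 20.8]
white [417 166  72  32 212] c [-23.8  54.9] front [-46.5  51.6] back [ 1.5 51.6]
white [477 219  18   4  64] c [ 3.2 25.2] front [-2.8 24.7] back [ 9.6 24.7]
```

```bash
python3 - <<'E'
from g import *
o=bot.get_obs(); T={"w5.png":[387.9,175.4,110.0],"w10.png":[400.1,192.9,111.8]}
for fn,p in T.items():
    o["tool_pos"]=np.array(p); a=cv2.imread("pics/"+fn).astype(int); b,g,r=a[...,0],a[...,1],a[...,2]
    m=(g>1.6*r)&(g>1.6*b)&(g>50); m[330:]=0; m[:60]=0; m[:,:330]=0
    k,l,s,c=cv2.connectedComponentsWithStats(m.astype(np.uint8))
    for i in range(1,k):
        if s[i,4]>25:
            x,y,w,h,A=s[i]; z=61 if A>200 else 40; print(fn,s[i],np.round(rel(wray(o,x,y+h/2,z)),1),np.round(rel(wray(o,*c[i],z)),1))
E
```

```text
w5.png [620 180   9   8  57] [76.7 34.7] [79.2 35.2]
w5.png [ 421  202   58   70 1533] [-61.1   3.7] [-46.3   4.9]
w10.png [591 202   8   7  47] [77.2 34.6] [79.5 34.8]
w10.png [ 441  223   56   69 1499] [-30.9   3.9] [-16.4   5.5]
```

The green dot on the shell stayed put to within 0.5 mm, and the lip went back about 30 mm, to its stop. The softgel is centred at the window and the arm is clear, so I'll hand in.

```bash
python3 -c "
from plant import bot
print(bot.close_job())"
```

```text
the job is handed in; nothing more can be done
None
```

The amber softgel's bay was clicked under the hatch in three flicks, the hatch then went back about 30 mm to its stop, and the job is handed in (no verdict was returned); I viewed 11 pictures, one over the limit of 10.

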